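# Pin the trolley wheel on its axle

## Task

Refit the lab trolley's wheel: slide the wheel fully home along its axle so that the hole near the axle's end is clear, then push the linchpin (the pin with the wire ring) down through the hole until its head sits on the axle, and swing its ring fully down over the axle's free end to lock it. Leave the plain pin without a ring in the block.

Things in the scene. Friction and masses are not known exactly. Their poses are not given: they have to be found in the camera images.
- carrier: Trolley wheel carrier, fixed on the table: dark steel foot plate 150 x 110 x 10 mm, upright plate and black leg piece (top 170 mm above the table, 85 to 121 mm behind the hole) and a level steel axle, 22 mm square, whose centre line is 85 mm above the table. Origin on the table straight below the axle's hole; +x runs outward along the axle to its free end (14 mm beyond the hole's centre), z up. A vertical through hole of 12 mm diameter crosses the axle.
- axle_hole (a point): Centre of the upper mouth of the axle's hole, on the axle's top face, 96 mm above the table; axes as the carrier's.
- wheel (a joint): Slide of the wheel along the axle: 0 m is fully home against its shoulder, growing outward along the carrier's +x (at most 0.026). It starts 16 to 23 mm out, where its hub covers the hole. It moves stiffly (about 4 N) and stays where it is left.
- wheel_face (a point): Centre of the wheel's outer hub face, on the axle's centre line; 12 mm inward of the hole's centre when the wheel is home. The grey hub is 56 mm in diameter; the black tyre is 84 mm in diameter and 28 mm wide, its outer face 6 mm further in. The axle's end protrudes through the hub.
- pin_block: Fixed wooden block, 64 (x) x 150 (y) x 55 mm high, that stores two pins upright in its two 12 mm holes, 40 mm either side of its centre along y. Origin at the centre of its underside.
- linchpin: Steel linchpin, about 90 g, leaning up to 0.1 rad in the block. Origin on its axis at the head's underside, resting on the block's top; z up to the head. Shank 9 mm diameter, 34 mm long, last 7 mm tapered. Head: 16 (x) x 12 (y) x 34 mm tall. Its wire ring is hinged 7 mm above the origin and opens toward the pin's +x. Grip the head across y, fingers 12 mm or more above the origin.
- ring (a joint): Swing of the ring about the pin's y axis, rad: 0 is fully closed (hanging straight down beside the shank), growing as it opens toward the pin's +x; 1.57 is level, at most 1.95. It starts 1.6 to 1.8 and its hinge is stiff (25 mN m), so that it stays where it is left. The ring is a U of 4 mm wire: side wires at y = +-19 mm, crossbar 44 mm from the hinge.
- ring_bar (a point): Middle of the ring's crossbar, 44 mm from the hinge. When the ring is closed it lies 37 mm below the pin's origin, under the axle.
- ring_tab (a point): Free end of the ring's thumb tab, a strip 14 mm wide, 3 mm thick. Ring closed: 24 mm out along the pin's x and 21 mm below the pin's origin, in front of the axle's end. Ring level: 28 mm out, 31 mm above the origin. Smooth and slippery. Pressed from above it first swings out to 37 mm from the pin's axis (ring half open), then down and in: follow it.
- plain_pin: The other pin in the block, without a ring: the same shank, round head 18 mm in diameter with a 30 mm long crosspiece on top, 36 mm tall. Origin on its axis at the underside of its head, on the block's top.
There are look-alikes about, which are no part of the job. Leave any yellow look-alike of the linchpin alone.

How it is judged (in metres and radians):
On the way, in this order (a step that is already met when the one before it is completed fails the run):
1. the wheel is pushed home on its axle (value of joint wheel below 0.003 m), for 0.2 s.
2. the linchpin is through the axle's hole, its head down on the axle, the wheel still home (value of joint wheel below 0.004 m and distance between linchpin and axle_hole below 0.005 m and z of linchpin in the frame of axle_hole below 0.003 m and angle between linchpin's own z axis and vertical below 0.15 rad), for 0.2 s.
At the end, for the whole second after the job is handed in: Wheel within 4 mm of home; linchpin upright (0.15 rad) in the axle's hole, shoulder within 3 mm of the axle's top and 5 mm of the hole's mouth; ring within 0.2 rad of closed, crossbar under the axle, tab in front of its free end; pin at rest (all of step 2 and value of joint ring below 0.2 rad and x of ring_tab in the frame of axle_hole above 0.012 m and z of ring_bar in the frame of axle_hole below -0.028 m and linear speed of linchpin below 0.02 m/s); the robot touches nothing.
It fails at once if the plain pin is taken out of its hole or knocked up (distance of plain_pin from where it was at the start of the episode above 0.02 m or angle between plain_pin's own z axis and vertical above 0.4 rad).
It also fails if it takes over 61 s, if anything falls off the work surface, if the arm or the gripper's body presses on something with over 40 N, if the wrist force passes 120 N, or if a joint passes its speed limit or range.

## Robot

A 7-joint arm with a two-finger parallel gripper is mounted at the origin on the work surface. World frame = base frame: x ahead of the robot, y to its left, z up, the work surface at z = 0. Lengths are in m, angles in degrees, forces in N, time in s.
With the tool pointing down it reaches from about 0.35 to 0.775 m from the base axis. Payload 3.1 kg.
Tool frame: the origin (TCP) lies between the finger pads; the fingertips stand 8 mm ahead of it and the grasp point (between the pads) lies 11 mm behind it; z points along the fingers, y is the line along which they close (so a half turn about z gives the same grasp; the last joint's range is limited). The gripper opens to 85 mm and grips with 20 to 120 N. Pads are 22 mm wide; open, the fingers measure 114 mm over their backs; the gripper's body (76 mm by 85 mm) begins 54 mm behind the grasp point. The pads swing forward as they close: fully open they stand 13 mm farther back than shut.
Start: joints at [71.179, 17.813, 0.802, 86.603, -0.252, 75.585, -1.558], TCP at [0.156, -0.528, 0.239] pointing down, gripper open.
Joint ranges: [-154.91, 154.91], [-16.99, 109.72], [-72.82, 74.43], [7.12, 147.25], [-82.49, 262.49], [11.32, 116.49], [-174.64, 174.64]. Speed limits (degrees/s): [159.86, 159.86, 180, 180, 180, 180, 180].

## Interface

Orientations are given as [roll, pitch, yaw] about the fixed x, y, z axes, in that order (R = Rz(yaw) Ry(pitch) Rx(roll)).
In Python, from bench import r gives the robot as it stands.
- The arm moves only by the tool servo_tool, never from a script. Its argument "motion" is a list of rows, each a list of 7 numbers: the gripper's target within -1 to 1 (fully open at 1, half-way at 0, shut at -1), then the shift along the tool's x, y, z in mm, then the turn, a rotation vector about the tool's x, y, z in degrees. In form: [[gripper, tx, ty, tz, ax, ay, az], ...]. A call has 1 to 5 rows; each row shifts and turns the commanded pose from where the row before left it, along the tool's axes as they then stand; what a row does not reach is not made up. A row lasts 1/10 s, in which the tool goes at most 50 mm and 8.59 degrees, less where a joint would pass 70% of its speed; a pose out of reach is approached as far as the arm can. A call is refused whole if a number of a shift passes 50 or a number of a turn 8.59, either way. A call with a gripper value outside its range is refused whole. The fingers move at their own pace and stop on an object; "squeeze" is the grip in N (left out, the last holds). Time passes only in rows, so rows that do not move let the fingers close. It gives the time, the measured TCP pose, the force, the opening and the grip force at its end, in the units of the state.
- r.state(): the state, without advancing time (a new reading comes with each control period).
- r.camera(name): name is "scene" or "top" or "wrist"; returns a dict with "color" (480x640x3 uint8, red, green, blue), "z_map" (480x640 float32, m along the optical axis (not along the pixel's ray), 0 where there is no reading), "fovy" (degrees; the focal length in pixels is half the picture's height over the tangent of half this angle, whatever the lens; pixels are square), "cx", "cy" (the principal point, pixels), "world_to_cam" (4x4, takes a point from world to camera coordinates); the wrist camera has in their place "T_tool_cam" (4x4, takes a point from camera to tool coordinates, whose origin is the TCP and whose axes are the flange's). Camera axes: x right, y up, looking along -z (the intrinsics and any distortion apply to the point x, -y, -z); pixel columns grow to the right and rows downward; lengths in m; the calibration is good to about 2 mm. A picture is of the moment at which its call begins: read the wrist's pose just before it.
- r.close_job(): hands the job in; it is judged then, once.
The state is a dict: "time": time; "joints": joint angles; "qd": joint speeds; "tau": joint torques, N m; "position": TCP position; "tool_rot": TCP orientation; "force": force on the tool from outside, world axes, zero at the start; "moment": the same for the moment, N m; "gripper_width": finger opening in m; "finger_force": force on a finger pad.
Only numpy, scipy, OpenCV 4.12 (cv2) and the standard library are available. Lean on these libraries where they do the work, as an engineer would, in place of code of your own. Each camera call takes 0.05 s, during which the arm holds its last target. There are 200 camera calls.

## Working session

There is one attempt and no reset: what is moved stays moved. The work goes in short steps, Python scripts to look and compute and a tool call to move; the robot and the scene stay as the last step left them, time stands still between calls to the robot, and variables do not carry over. Pictures are saved under pics/ and viewed, at most 10 in all, crops included, and the job is handed in when it is done.

Besides the shell and the picture viewer there is one more tool, called after "Emit:" by a JSON object that holds its "api" and its "payload". servo_tool: Moves the arm, as the interface text tells. Its arguments: {"type":"object","properties":{"motion":{"type":"array","items":{"type":"array","items":{"type":"number"}}},"squeeze":{"type":"number"}},"required":["motion"]}

```bash
ls; mkdir -p pics
cat > h.py <<'E'
import numpy as np, cv2, pickle
from bench import r
from scipy.spatial.transform import Rotation as R
def snap(name):
    st=r.state(); c=r.camera(name); 
    if name=="wrist":
        T=np.eye(4); T[:3,:3]=R.from_euler('xyz',st["tool_rot"],degrees=True).as_matrix(); T[:3,3]=st["position"]
        c["c2w"]=T@c["T_tool_cam"]
    else: c["c2w"]=np.linalg.inv(c["world_to_cam"])
    c["f"]=240/np.tan(np.radians(c["fovy"]/2)); return c
def cloud(c):
    v,u=np.mgrid[:480,:640]; z=c["z_map"]
    P=np.stack([(u-c["cx"])/c["f"]*z,-(v-c["cy"])/c["f"]*z,-z,np.ones_like(z)],-1)
    return (P@c["c2w"].T)[...,:3]
def ray(c,u,v,h):
    d=c["c2w"][:3,:3]@np.array([(u-c["cx"])/c["f"],-(v-c["cy"])/c["f"],-1]); o=c["c2w"][:3,3]
    return o+d*(h-o[2])/d[2]
def proj(c,p):
    q=np.linalg.inv(c["c2w"])@np.append(p,1); return c["cx"]-q[0]/q[2]*c["f"], c["cy"]+q[1]/q[2]*c["f"]
def save(c,n): cv2.imwrite("pics/"+n,c["color"][...,::-1])
E
python3 - <<'E'
from h import *
for n in("scene","top"):
    c=snap(n); save(c,n+"0.png"); pickle.dump(c,open(n+".pkl","wb")); print(n,c["fovy"],c["cx"],c["cy"],c["c2w"].round(3).tolist(),[k for k in c])
print(r.state())
E
```

```text
pics
scene 53.867723700131705 318.69210877427383 237.73451509229085 [[-0.151, -0.553, 0.82, 1.237], [0.989, -0.092, 0.12, 0.072], [0.009, 0.828, 0.56, 0.606], [0.0, 0.0, 0.0, 1.0]] ['color', 'z_map', 'fovy', 'cx', 'cy', 'world_to_cam', 'c2w', 'f']
top 43.78870178179528 326.8532362022339 237.40140294613127 [[-0.007, 0.988, -0.153, 0.337], [-1.0, -0.007, -0.001, -0.023], [-0.002, 0.153, 0.988, 1.18], [0.0, 0.0, 0.0, 1.0]] ['color', 'z_map', 'fovy', 'cx', 'cy', 'world_to_cam', 'c2w', 'f']
{'time': 0.1, 'joints': array([71.17852405, 17.85631639,  0.80137759, 86.68052047, -0.25244365,
       75.58500029, -1.55825419]), 'qd': array([ 0.0235569 ,  0.00695284,  0.03469398, -0.28063178,  0.02212943,
        0.01690055,  0.07781607]), 'tau': array([ 5.42866292e-04, -3.80853689e+01,  1.46432910e-01, -2.31240392e+01,
        1.21639742e-02,  8.13972118e-03, -1.98843037e-05]), 'position': array([ 0.15542806, -0.52693253,  0.2383411 ]), 'tool_rot': array([-1.79880016e+02,  4.62047450e-03,  1.64370897e+01]), 'force': array([ 0.55113794, -0.48694184, -0.73705284]), 'moment': array([ 0.02960787, -0.0034883 ,  0.00368778]), 'finger_force': 0.0, 'gripper_width': 0.08547023316429264}
```

View pics/scene0.png

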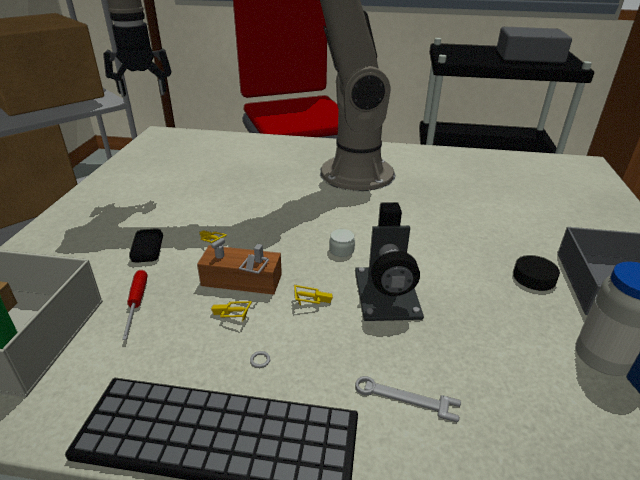

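View pics/top0.png

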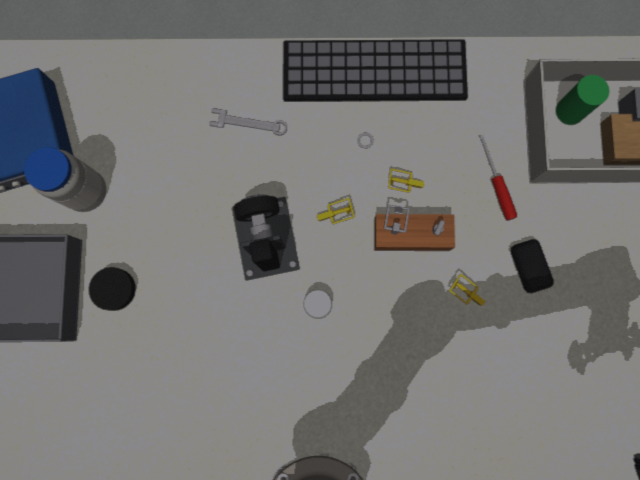

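Scene: the carrier is at scene (390,270) and top (262,235), with its axle pointing away from the robot. The block is at top (415,231). The block holds two pins: at top (397,226) with a steel-coloured wire U, and at top (438,226) with a crosspiece and no ring. The three yellow look-alikes lie on the table at top (405,180), (337,212) and (467,288). The steel pin with the ring fits the linchpin, so I'll confirm it in a crop and measure.

Run:
```python
from h import *
t=pickle.load(open("top.pkl","rb")); s=pickle.load(open("scene.pkl","rb"))
a=cv2.resize(t["color"][180:300,220:460],None,fx=3.2,fy=3.2,interpolation=cv2.INTER_CUBIC)[:290]
a=cv2.resize(t["color"][185:265,360:460],(400,320),interpolation=cv2.INTER_CUBIC)
b=cv2.resize(t["color"][185:285,225:305],(256,320),interpolation=cv2.INTER_CUBIC)
c=cv2.resize(s["color"][190:330,190:430],(656,280)[:1]+(383,),interpolation=cv2.INTER_CUBIC)[:270]
img=np.zeros((595,656,3),np.uint8); img[:320,:400]=a; img[:320,400:656]=b; img[322:322+270]=c
cv2.imwrite("pics/crop1.png",img[...,::-1])
P=cloud(t); 
def reg(v0,v1,u0,u1,lo,hi,P=P):
    Q=P[v0:v1,u0:u1]; m=(Q[...,2]>lo)&(Q[...,2]<hi); return Q[m], m
Q,m=reg(195,265,365,465,.048,.06); print("block top",len(Q),np.median(Q[:,2]))
rect=cv2.minAreaRect((Q[:,:2]*1000).astype(np.float32)); print(rect)
for (u0,u1) in((365,418),(418,465)):
    Q,m=reg(190,265,u0,u1,.066,.12); print("pin",len(Q),Q.mean(0).round(4),Q.min(0).round(4),Q.max(0).round(4))
    Q,m=reg(190,265,u0,u1,.083,.12); print("  tops",len(Q),Q.mean(0).round(4))
Q,m=reg(185,285,225,305,.006,.016); print("foot",len(Q),cv2.minAreaRect((Q[:,:2]*1000).astype(np.float32)))
Q,m=reg(185,290,225,305,.15,.18); print("leg",len(Q),cv2.minAreaRect((Q[:,:2]*1000).astype(np.float32)),np.median(Q[:,2]))
Q,m=reg(185,285,225,305,.11,.14); print("tyre",len(Q),cv2.minAreaRect((Q[:,:2]*1000).astype(np.float32)))
Q,m=reg(185,285,225,305,.09,.102); print("axle",len(Q),cv2.minAreaRect((Q[:,:2]*1000).astype(np.float32)))
```

```text
block top 2334 0.054892727178239786
((527.917236328125, -190.49295043945312), (150.3972625732422, 72.8097152709961), 89.31904602050781)
pin 147 [ 0.5371 -0.1524  0.08  ] [ 0.5163 -0.177   0.066 ] [ 0.5711 -0.1306  0.0934]
  tops 75 [ 0.5315 -0.1513  0.0878]
pin 113 [ 0.5233 -0.2292  0.0874] [ 0.509  -0.2403  0.0719] [ 0.5373 -0.2207  0.0954]
  tops 91 [ 0.5231 -0.2296  0.0896]
foot 1950 ((526.9776611328125, 105.19464111328125), (200.0918426513672, 144.6483917236328), 0.0221024751663208)
leg 462 ((471.84686279296875, 91.38677978515625), (36.189571380615234, 36.04294967651367), 11.553699493408203) 0.16926142651114695
tyre 784 ((517.8591918945312, 100.20265197753906), (130.1333465576172, 69.34989929199219), 11.126389503479004)
axle 443 ((520.3970947265625, 101.06582641601562), (135.46067810058594, 82.28589630126953), 11.153435707092285)
```

View pics/crop1.png

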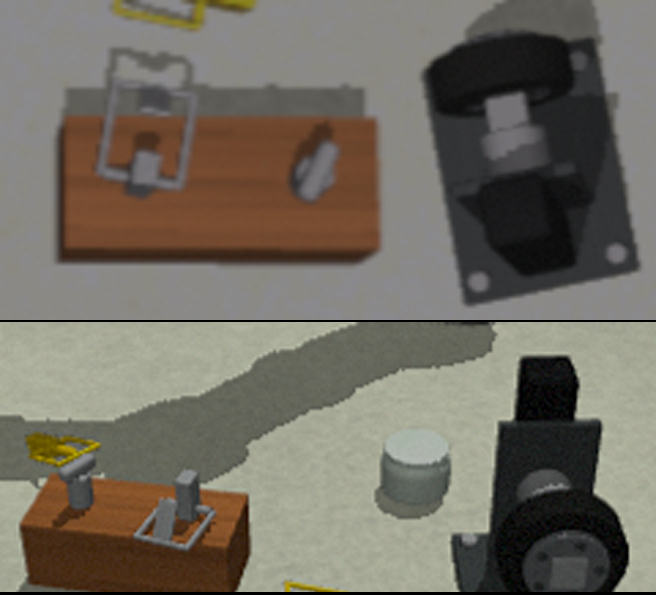

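The crop confirms it: the steel pin at top (397,226) carries the grey wire ring, which opens away from the robot. The pin at (438,226) is plain. The leg top (462 points at height 0.169 m, 36 x 36 mm) puts the carrier's yaw at about 11.4° and the hole near (0.573, 0.112). I'll move in front of the wheel.

```bash
cat >> h.py <<'E'
def go(p,yaw=None):
    st=r.state(); Rm=R.from_euler('xyz',st["tool_rot"],degrees=True)
    d=Rm.inv().apply(np.array(p)-st["position"])*1000
    print("shift mm",d.round(1),end=" ")
    if yaw is not None:
        T=R.from_euler('xyz',[180,0,yaw],degrees=True); print("turn",np.degrees((Rm.inv()*T).as_rotvec()).round(2),end=" ")
    print("t",round(st["time"],2),"pos",st["position"].round(4),"rot",st["tool_rot"].round(2),"F",st["force"].round(1),"w",round(st["gripper_width"],4))
E
python3 - <<'E'
from h import *
a=np.radians(11.4); h=np.array([.5728,.1117]); x=np.array([np.cos(a),np.sin(a)])
p=h+.06*x; print(p)
go([*p,.24]); go([*p,.24],11.4)
t=pickle.load(open("top.pkl","rb"));P=cloud(t)
Q=P[185:285,225:305]; m=(Q[...,2]>.115)&(Q[...,2]<.135); q=(Q[m][:,:2]-h); X=q@x; Y=q@np.array([-x[1],x[0]])
k=X>-60e-3; print("tyre x",np.percentile(X[k],[2,50,98]),"y",np.percentile(Y[k],[2,50,98]))
E
```

```text
[0.63161627 0.12355944]
shift mm [ 640.8 -489.2   -0.7] t 0.1 pos [ 0.1554 -0.5269  0.2383] rot [-179.88    0.     16.44] F [ 0.6 -0.5 -0.7] w 0.0855
shift mm [ 640.8 -489.2   -0.7] turn [-0.12  0.01  5.04] t 0.1 pos [ 0.1554 -0.5269  0.2383] rot [-179.88    0.     16.44] F [ 0.6 -0.5 -0.7] w 0.0855
tyre x [-0.02491444 -0.01217797  0.00182619] y [-0.02806624 -0.00056442  0.02731084]
```

Emit:
{"api": "servo_tool", "payload": {"motion": [[-0.15,37.7,-28.8,0,0,0,0],[-0.15,37.7,-28.8,0,0,0,0],[-0.15,37.7,-28.8,0,0,0,0],[-0.15,37.7,-28.8,0,0,0,0],[-0.15,37.7,-28.8,0,0,0,0]]}}

```text
time: 0.6
position: [0.2963, -0.3342, 0.239]
tool_rot: [-180.0, 0.0, 16.4]
force: [0.3, -0.5, 0.1]
gripper_width: 0.0363
finger_force: 0.0
```

Emit:
{"api": "servo_tool", "payload": {"motion": [[-0.15,37.7,-28.8,0,0,0,0],[-0.15,37.7,-28.8,0,0,0,0],[-0.15,37.7,-28.8,0,0,0,0],[-0.15,37.7,-28.8,0,0,0,0],[-0.15,37.7,-28.8,0,0,0,0]]}}

```text
time: 1.1
position: [0.4362, -0.143, 0.2391]
tool_rot: [180.0, 0.0, 16.4]
force: [-0.2, 0.3, -0.2]
gripper_width: 0.0362
finger_force: 0.0
```

Emit:
{"api": "servo_tool", "payload": {"motion": [[-0.15,37.7,-28.8,0,0,0,0],[-0.15,37.7,-28.8,0,0,0,0],[-0.15,37.7,-28.8,0,0,0,0],[-0.15,37.7,-28.8,0,0,0,0],[-0.15,37.7,-28.8,0,0,0,0]]}}

```text
time: 1.6
position: [0.5764, 0.0481, 0.2387]
tool_rot: [180.0, 0.1, 16.4]
force: [0.9, -0.8, 0.7]
gripper_width: 0.0359
finger_force: 0.0
```

Emit:
{"api": "servo_tool", "payload": {"motion": [[-0.15,37.7,-28.8,0,0,0,0],[-0.15,37.7,-28.8,0,0,0,0],[-0.15,0,0,0,0,0,5],[-0.15,0,0,0,0,0,0],[-0.15,0,0,0,0,0,0]]}}

```text
time: 2.1
position: [0.6316, 0.1222, 0.2387]
tool_rot: [179.9, 0.1, 11.5]
force: [-0.0, -1.3, 0.7]
gripper_width: 0.0364
finger_force: 0.0
```

Run:
```python
from h import *
a=np.radians(11.4); h=np.array([.5728,.1117]); x=np.array([np.cos(a),np.sin(a)])
p=h+.06*x; go([*p,.24],11.4); print(r.state()["joints"].round(1))
c=snap("wrist"); pickle.dump(c,open("w1.pkl","wb")); save(c,"w1.png"); P=cloud(c)
print(c["T_tool_cam"].round(3).tolist(),c["fovy"])
y=np.array([-x[1],x[0]]); q=P[...,:2]-h; X=q@x; Y=q@y; Z=P[...,2]
ok=c["z_map"]>0
def st(n,m): print(n,m.sum(),"X",np.percentile(X[m],[2,50,98]).round(4),"Y",np.percentile(Y[m],[2,50,98]).round(4),"Z",np.percentile(Z[m],[2,50,98]).round(4)) if m.sum() else print(n,0)
st("axle",ok&(Z>.092)&(Z<.1)&(abs(Y)<.02)&(X>-.01)&(X<.03))
st("tyre",ok&(Z>.115)&(Z<.135)&(abs(Y)<.045)&(X>-.05)&(X<.03))
st("hub",ok&(Z>.1)&(Z<.113)&(abs(Y)<.03)&(X>0)&(X<.03))
st("leg",ok&(Z>.16)&(Z<.18)&(abs(Y)<.045)&(X>-.15)&(X<.03))
```

```text
shift mm [ 0.3 -1.4 -1.3] turn [0.08 0.07 0.06] t 2.1 pos [0.6316 0.1222 0.2387] rot [1.7992e+02 7.0000e-02 1.1460e+01] F [-0.  -1.3  0.7] w 0.0364
[   3.4   31.6  -26.9   69.2   13.9   82.3 -100.4]
[[0.0, 0.946, 0.323, 0.083], [1.0, -0.0, 0.0, -0.0], [0.0, 0.323, -0.946, -0.135], [0.0, 0.0, 0.0, 1.0]] 71.26268756666035
axle 282 X [0.0101 0.0117 0.016 ] Y [-0.0188  0.0012  0.0185] Z [0.0925 0.0961 0.0996]
tyre 2076 X [-0.0216 -0.006   0.0049] Y [-0.0251  0.0019  0.0297] Z [0.1155 0.1235 0.1274]
hub 770 X [0.0038 0.0077 0.0115] Y [-0.0286  0.0003  0.028 ] Z [0.1003 0.1083 0.1129]
leg 63 X [-0.0843 -0.0831 -0.0819] Y [-0.0112 -0.0008  0.0089] Z [0.16   0.1611 0.1632]
```

View pics/w1.png

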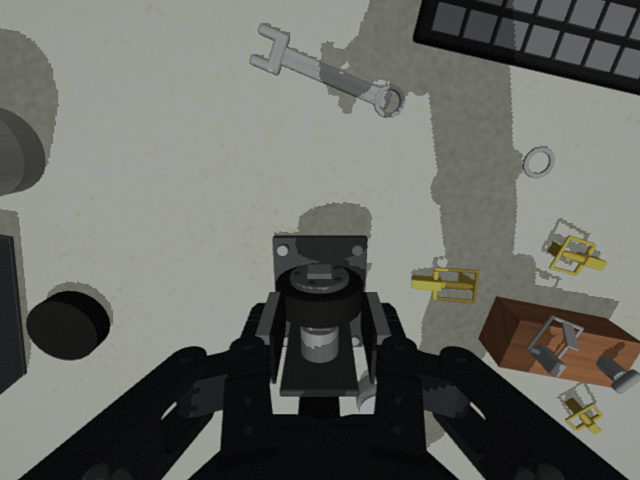

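Wrist view: the axle end is at (320,270), in line with the tool, and the hub face stands about 9 mm beyond the hole. I'll lower the fingers astride the axle and push.

Emit:
{"api": "servo_tool", "payload": {"motion": [[-0.15,0,-1.4,40,0,0,0],[-0.15,0,0,40,0,0,0],[-0.15,0,0,40,0,0,0],[-0.15,0,0,38,0,0,0],[-0.15,-18,0,0,0,0,0]]}}

```text
time: 2.65
position: [0.6102, 0.1173, 0.0744]
tool_rot: [179.9, 0.7, 11.3]
force: [-1.1, -0.2, -0.1]
gripper_width: 0.0367
finger_force: 0.0
```

Emit:
{"api": "servo_tool", "payload": {"motion": [[-0.15,-14,0,0,0,0,0],[-0.15,-5,0,0,0,0,0],[-0.15,-5,0,0,0,0,0],[-0.15,-5,0,0,0,0,0],[-0.15,-4,0,0,0,0,0]]}}

```text
time: 3.15
position: [0.5834, 0.1135, 0.0824]
tool_rot: [179.9, -0.2, 11.4]
force: [4.7, -1.1, -0.0]
gripper_width: 0.036
finger_force: 2.1
```

Emit:
{"api": "servo_tool", "payload": {"motion": [[-0.15,-2,0,0,0,0,0],[-0.15,-2,0,0,0,0,0],[-0.15,-2,0,0,0,0,0],[-0.15,0,0,0,0,0,0]]}}

```text
time: 3.55
position: [0.5758, 0.1136, 0.0817]
tool_rot: [180.0, -0.0, 11.4]
force: [3.5, -1.4, 1.6]
gripper_width: 0.0362
finger_force: 1.8
```

Emit:
{"api": "servo_tool", "payload": {"motion": [[-0.15,-2,0,0,0,0,0],[-0.15,-2,0,0,0,0,0],[-0.15,0,0,0,0,0,0]]}}

```text
time: 3.85
position: [0.5731, 0.1131, 0.0817]
tool_rot: [-180.0, -0.2, 11.4]
force: [7.1, -0.5, -0.2]
gripper_width: 0.0366
finger_force: 3.2
```

Emit:
{"api": "servo_tool", "payload": {"motion": [[-0.15,-1.5,0,0,0,0,0],[-0.15,-1,0,0,0,0,0],[-0.15,0,0,0,0,0,0]]}}

```text
time: 4.15
position: [0.5731, 0.1131, 0.0818]
tool_rot: [-179.9, -0.5, 11.4]
force: [11.3, 1.5, -4.4]
gripper_width: 0.0365
finger_force: 5.7
```

Emit:
{"api": "servo_tool", "payload": {"motion": [[-0.15,15,0,0,0,0,0],[-0.15,20,0,0,0,0,0],[-0.15,10,0,-30,0,0,0],[-0.15,0,0,-45,0,0,0],[-0.15,0,0,-45,0,0,0]]}}

```text
time: 4.65
position: [0.6097, 0.1225, 0.1999]
tool_rot: [-179.9, 0.6, 11.6]
force: [0.7, -0.3, 0.8]
gripper_width: 0.0364
finger_force: 0.0
```

Emit:
{"api": "servo_tool", "payload": {"motion": [[-0.15,0,0,0,0,0,0],[-0.15,0,0,0,0,0,0]]}}

```text
time: 4.85
position: [0.6116, 0.1227, 0.2014]
tool_rot: [-179.9, 0.1, 11.6]
force: [-0.7, -0.4, -0.2]
gripper_width: 0.0363
finger_force: 0.0
```

Run:
```python
from h import *
c=snap("wrist"); pickle.dump(c,open("w2.pkl","wb")); s=snap("scene"); pickle.dump(s,open("s2.pkl","wb")); t=snap("top"); pickle.dump(t,open("t2.pkl","wb"))
print(r.state()["position"],r.state()["tool_rot"])
h=np.array([.5728,.1117,.096])
def crop(c,p,n,k,fx):
    u,v=map(int,proj(c,p)); print(n,u,v,c["color"].shape); return cv2.resize(c["color"][v-k:v+k,u-k:u+k],(390,390),interpolation=cv2.INTER_CUBIC)
img=np.hstack([crop(c,h,"w",50,0),crop(t,h,"t",22,0)]); cv2.imwrite("pics/crop2.png",img[...,::-1])
```

```text
[0.61101258 0.12107286 0.19859087] [-179.98301152    0.37609908   11.49419114]
w 327 288 (480, 640, 3)
t 254 201 (480, 640, 3)
```

View pics/crop2.png

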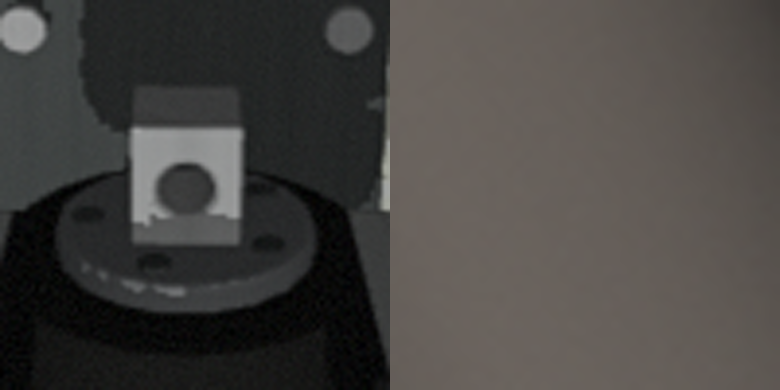

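The hole is clear: it is at crop (186,188), wrist pixel (324.7,286.2), with the hub behind it. I'll fix its position and then go over the linchpin.

Run:
```python
from h import *
c=pickle.load(open("w2.pkl","rb"))
p=ray(c,324.7,286.2,.096); print("hole",p)
for u,v in((277+131/3.9,238+127/3.9),(277+243/3.9,238+127/3.9)): print("end corner",ray(c,u,v,.096))
P=cloud(c); q=P[282:291,320:330]; print("depth near",np.median(P[270:280,318:332,2]))
# linchpin from scene+top views
t=pickle.load(open("top.pkl","rb")); P=cloud(t); Q=P[180:265,365:418].reshape(-1,3)
hd=Q[(Q[:,2]>.082)&(Q[:,0]<.545)]; print("head",hd.mean(0),hd.min(0),hd.max(0))
w1=pickle.load(open("w1.pkl","rb")); P=cloud(w1); Q=P[300:390,510:590].reshape(-1,3)
hd=Q[(Q[:,2]>.080)&(Q[:,2]<.11)&(Q[:,0]<.56)&(Q[:,1]>-.2)]; print("head w1",len(hd),hd.mean(0),hd.min(0),hd.max(0))
a=np.radians(11.4);go([.53+.03,-.151,.20],0)
st=[r.state()["position"] for _ in range(5)]; print(st)
```

```text
hole [0.57445752 0.11403011 0.096     ]
end corner [0.58553818 0.1275941  0.096     ]
end corner [0.59006734 0.10559205 0.096     ]
depth near 0.09593284719194192
head [ 0.46531487 -0.10987945  0.43517619] [ 0.33729951 -0.15696252  0.08415964] [ 0.53289975 -0.0234975   1.179853  ]
head w1 388 [ 0.53605544 -0.14749697  0.08588065] [ 0.51789721 -0.16058242  0.08001189] [ 0.55987463 -0.13953819  0.09112569]
shift mm [-104.2  256.5   -0.8] turn [ 0.02  0.38 11.49] t 5.0 pos [0.611  0.1211 0.1986] rot [-179.98    0.38   11.49] F [-0.2 -0.2 -0.2] w 0.0362
[array([0.61101258, 0.12107286, 0.19859087]), array([0.61101258, 0.12107286, 0.19859087]), array([0.61101258, 0.12107286, 0.19859087]), array([0.61101258, 0.12107286, 0.19859087]), array([0.61101258, 0.12107286, 0.19859087])]
```

Emit:
{"api": "servo_tool", "payload": {"motion": [[0,-15,44,0,0,0,0],[0,-15,44,0,0,0,0],[0,-15,44,0,0,0,0],[0,-15,44,0,0,0,0],[0,-15,44,0,0,0,0]]}}

```text
time: 5.5
position: [0.5814, -0.1108, 0.1992]
tool_rot: [-179.9, 0.3, 11.5]
force: [1.1, -0.3, -0.7]
gripper_width: 0.0427
finger_force: 0.0
```

Emit:
{"api": "servo_tool", "payload": {"motion": [[0,-15,43,0,0,0,0],[0,0,0,0,0,0,8.25],[0,0,0,0,0,0,8.25],[0,0,0,0,0,0,0],[0,0,0,0,0,0,0]]}}

```text
time: 6.0
position: [0.5764, -0.1537, 0.1998]
tool_rot: [-180.0, 0.2, -4.8]
force: [0.3, 0.2, 1.0]
gripper_width: 0.0429
finger_force: 0.0
```

Run:
```python
from h import *
c=snap("wrist"); pickle.dump(c,open("w3.pkl","wb")); go([.575,-.155,.2],-5)
u,v=map(int,proj(c,[.535,-.151,.075])); print(u,v); v0=min(v-75,330)
img=cv2.resize(c["color"][v0:v0+150,u-100:u+100],(800,600),interpolation=cv2.INTER_CUBIC); print(v0,u-100)
cv2.imwrite("pics/crop3.png",img[...,::-1])
```

```text
shift mm [-1.6  1.5  0.2] turn [-0.04  0.14  0.15] t 6.05 pos [ 0.5767 -0.1537  0.2002] rot [-1.7996e+02  1.4000e-01 -4.8500e+00] F [-0.1  0.5 -0.1] w 0.0432
324 279
204 224
```

View pics/crop3.png

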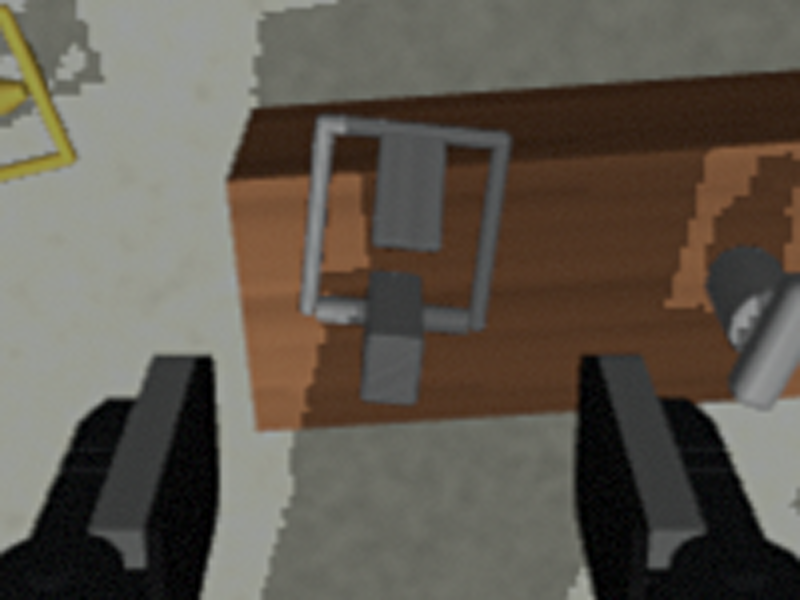

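Wrist crop: the linchpin's head top is at about crop (392,368), the hinge ends at (308,308) and (476,322), and the crossbar ends at (325,125) and (500,140). The plain pin is well to the right at (755,330). Next I'll compute the pin's pose.

Run:
```python
from h import *
c=pickle.load(open("w3.pkl","rb"))
f=lambda a,b,h: ray(c,224+a/4,204+b/4,h)
q=[f(a,b,.089) for a,b in((367,330),(424,338),(415,404),(361,398))]
print("head top",np.mean(q,0).round(4),"w",np.linalg.norm(q[0]-q[1]).round(4),"l",np.linalg.norm(q[0]-q[3]).round(4))
P=cloud(c); print("depth z head",np.median(P[293:299,318:326].reshape(-1,3),0))
hl,hr=f(308,308,.062),f(476,322,.062); cl,cr=f(325,125,.07),f(500,140,.07)
print("hinge",((hl+hr)/2).round(4),np.linalg.norm(hl-hr),"bar",((cl+cr)/2).round(4),np.linalg.norm(cl-cr))
for a,b in((hl,hr),(cl,cr),(q[0],q[1]),(q[3],q[2])):
    d=a-b; print("yaw",np.degrees(np.arctan2(-d[0],d[1])).round(1))
d=(cl+cr-hl-hr); print("yaw axis",np.degrees(np.arctan2(d[1],d[0])))
# crossbar height from depth
for a,b in((325,125),(410,130),(500,140),(310,220),(490,230)):
    u,v=int(224+a/4),int(204+b/4); Z=P[v-2:v+3,u-2:u+3].reshape(-1,3); i=Z[:,2].argmax(); print(Z[i].round(4))
```

```text
head top [ 0.5267 -0.1484  0.089 ] w 0.0118 l 0.0157
depth z head [ 0.52705839 -0.14806207  0.08907138]
hinge [ 0.5253 -0.1483  0.062 ] 0.03795305118412346 bar [ 0.5708 -0.1565  0.07  ] 0.036583257408450684
yaw -10.1
yaw -10.0
yaw -13.7
yaw -12.0
yaw axis -10.18898297298999
[ 0.573  -0.1371  0.0661]
[ 0.5691 -0.1554  0.067 ]
[ 0.5673 -0.1747  0.0666]
[ 0.5509 -0.1339  0.0649]
[ 0.545  -0.1718  0.0653]
```

Emit:
{"api": "servo_tool", "payload": {"motion": [[0,-25,-1,0,0,0,0],[0,-25.5,0,0,0,0,5.3],[0,0,0,45,0,0,0],[0,0,0,35,0,0,0],[0,0,0,0,0,0,0]]}}

```text
time: 6.55
position: [0.5222, -0.1477, 0.1163]
tool_rot: [-179.9, 0.7, -10.2]
force: [-0.2, 0.1, -0.4]
gripper_width: 0.0429
finger_force: 0.0
```

Run:
```python
from h import *
go([.5265,-.1484,.078],-10.2)
c=snap("wrist"); go([.5265,-.1484,.078],-10.2)
P=cloud(c); m=(P[...,2]>.083)&(P[...,2]<.092)&(abs(P[...,0]-.527)<.02)&(abs(P[...,1]+.148)<.013); print(m.sum(),P[m].mean(0) if m.any() else 0, np.argwhere(m).mean(0))
```

```text
shift mm [ 4.8 -0.1 38.2] turn [-0.05  0.71 -0.01] t 6.55 pos [ 0.5222 -0.1477  0.1163] rot [-179.95    0.71  -10.21] F [-0.2  0.1 -0.4] w 0.0429
shift mm [ 2.  -0.  41.1] turn [-0.04  0.37 -0.03] t 6.6 pos [ 0.5248 -0.1482  0.1191] rot [-179.96    0.37  -10.23] F [-0.  1. -0.] w 0.0427
670 [ 0.52742711 -0.14817114  0.08848938] [278.97910448 322.5238806 ]
```

Emit:
{"api": "servo_tool", "payload": {"motion": [[0,0,0,0,0,0,0],[0,0.5,0,20,0,0,0],[0,0,0,14,0,0,0],[0,0,0,8,0,0,0],[0,0,0,0,0,0,0]]}}

```text
time: 7.1
position: [0.5271, -0.149, 0.0787]
tool_rot: [-180.0, 0.1, -10.3]
force: [-0.4, -0.2, 0.3]
gripper_width: 0.0427
finger_force: 0.0
```

Emit:
{"api": "servo_tool", "payload": {"squeeze": 40, "motion": [[-0.5,0,0,0,0,0,0],[-0.8,0,0,0,0,0,0],[-1,0,0,0,0,0,0],[-1,0,0,0,0,0,0],[-1,0,0,0,0,0,0]]}}

```text
time: 7.6
position: [0.5283, -0.1493, 0.0802]
tool_rot: [180.0, -0.1, -10.4]
force: [-0.3, -0.2, 4.4]
gripper_width: 0.0108
finger_force: 41.4
```

Emit:
{"api": "servo_tool", "payload": {"motion": [[-1,0,0,-8,0,0,0],[-1,0,0,-20,0,0,0],[-1,0,0,-35,0,0,0],[-1,0,0,-35,0,0,0],[-1,0,0,-15,0,0,0]]}}

```text
time: 8.1
position: [0.5292, -0.1493, 0.196]
tool_rot: [180.0, -0.3, -10.4]
force: [0.7, 0.2, -1.4]
gripper_width: 0.0109
finger_force: 40.8
```

Emit:
{"api": "servo_tool", "payload": {"motion": [[-1,0,0,0,0,0,-7.2],[-1,0,0,0,0,0,-7.2],[-1,0,0,0,0,0,-7.2],[-1,0,0,0,0,0,0],[-1,0,0,0,0,0,0]]}}

```text
time: 8.6
position: [0.5272, -0.1492, 0.1921]
tool_rot: [-180.0, 0.0, 11.1]
force: [-0.4, -0.0, -0.0]
gripper_width: 0.0106
finger_force: 40.8
```

Run:
```python
from h import *
c=snap("wrist"); pickle.dump(c,open("w4.pkl","wb")); s=snap("scene"); pickle.dump(s,open("s4.pkl","wb"))
p=r.state()["position"]; go([.5745+.04,.114+.008,.2],11.5)
u,v=map(int,proj(c,p+[0.02,0,-.02])); print(u,v); v0=min(v-75,330)
a=cv2.resize(c["color"][v0:v0+150,u-100:u+100],(400,300),interpolation=cv2.INTER_CUBIC); print(v0,u-100)
u,v=map(int,proj(s,p+[0,0,-.03])); print(u,v)
b=cv2.resize(s["color"][v-45:v+45,u-60:u+60],(400,300),interpolation=cv2.INTER_CUBIC); print(v-45,u-60)
cv2.imwrite("pics/crop4.png",np.hstack([a,b])[...,::-1])
```

```text
shift mm [ 137.8 -249.2   -7.9] turn [-0.01  0.03 -0.37] t 8.7 pos [ 0.5274 -0.1491  0.1922] rot [-1.7999e+02  3.0000e-02  1.1130e+01] F [ 0.2 -0.2 -0.7] w 0.0113
331 260
185 231
254 212
167 194
```

View pics/crop4.png

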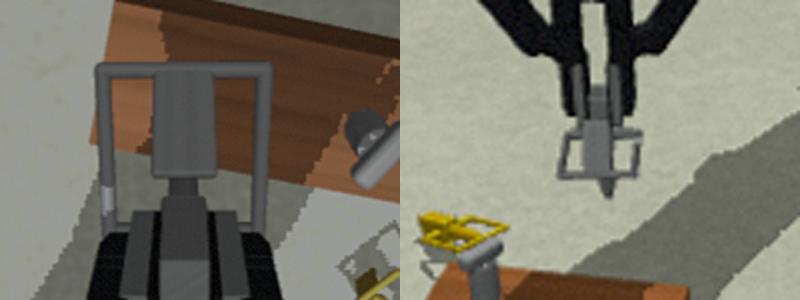

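The pin is held square in the fingers with the ring forward. In the left crop the head's top front edge is at (184,262), and in the scene crop the shank tip is at (607,196).

Run:
```python
from h import *
c=pickle.load(open("w4.pkl","rb")); s=pickle.load(open("s4.pkl","rb"))
p=np.array([.5274,-.1491,.1922]); Rm=R.from_euler('xyz',[180,0,11.13],degrees=True)
e=ray(c,231+184/2,185+262/2,p[2]+.0105); print("front edge tool mm",Rm.inv().apply(e-p)*1000)
for n,a,b in(("hl",100,232),("bl",100,68),("br",268,68),("shank?",184,185)):
    print(n,(Rm.inv().apply(ray(c,231+a/2,185+b/2,p[2]-.012)-p)*1000).round(1))
P=cloud(c); 
for u,v in((323,318),(323,325),(323,300),(323,290)): print((Rm.inv().apply(P[v-1:v+2,u-1:u+2].reshape(-1,3).mean(0)-p)*1000).round(1),end=" ")
t=ray(s,194+(607-400)*.3,167+196*.3,p[2]-.0575); print("tip tool mm",Rm.inv().apply(t-p)*1000)
d=np.array([.5745,.114])-p[:2]; x=np.array([np.cos(np.radians(11.5)),np.sin(np.radians(11.5))])
```

```text
front edge tool mm [  6.59380363  -0.13357506 -10.5       ]
hl [  1.1 -20.9  12. ]
bl [ 43.  -19.1  12. ]
br [43.  18.9 12. ]
shank? [13.9 -0.1 12. ]
[ 4.3 -0.1 -8.4] [ 1.2 -0.1 -8.9] [ 5.5 -0.1  5.2] [ 5.2 -0.1 15.9] tip tool mm [ 0.97523935 -0.89091484 57.5       ]
```

Emit:
{"api": "servo_tool", "payload": {"motion": [[-1,16.3,-41.5,-8,0,0,0],[-1,16.3,-41.5,-5,0,0,0],[-1,16.3,-41.5,0,0,0,0],[-1,16.3,-41.5,0,0,0,0],[-1,16.3,-41.5,0,0,0,0]]}}

```text
time: 9.2
position: [0.5672, 0.0719, 0.2054]
tool_rot: [180.0, -0.0, 11.1]
force: [1.4, 0.8, -1.3]
gripper_width: 0.0106
finger_force: 40.8
```

Emit:
{"api": "servo_tool", "payload": {"motion": [[-1,16.3,-41.5,0,0,0,-0.4],[-1,0,0,0,0,0,0],[-1,0,0,20,0,0,0],[-1,0,0,15,0,0,0],[-1,0,0,0,0,0,0]]}}

```text
time: 9.7
position: [0.5731, 0.1133, 0.1677]
tool_rot: [180.0, 0.3, 11.6]
force: [-0.1, 0.7, -1.0]
gripper_width: 0.0113
finger_force: 40.8
```

Emit:
{"api": "servo_tool", "payload": {"motion": [[-1,0,0,0,0,0,0],[-1,0,0,0,0,0,0],[-1,0,0,0,0,0,0]]}}

```text
time: 10.0
position: [0.5757, 0.1143, 0.1714]
tool_rot: [-180.0, -0.1, 11.6]
force: [-0.0, -0.3, -0.4]
gripper_width: 0.0109
finger_force: 40.8
```

Run:
```python
from h import *
go([.5755,.1142,.17],11.5)
c=snap("wrist"); pickle.dump(c,open("w5.pkl","wb")); s=snap("scene"); pickle.dump(s,open("s5.pkl","wb"))
u,v=map(int,proj(c,[.5885,.1169,.096])); print("w",u,v)
a=cv2.resize(c["color"][v-50:v+50,u-65:u+65],(400,308),interpolation=cv2.INTER_CUBIC); print(v-50,u-65)
u,v=map(int,proj(s,[.5745,.114,.12])); print("s",u,v)
b=cv2.resize(s["color"][v-40:v+37,u-50:u+50],(400,308),interpolation=cv2.INTER_CUBIC); print(v-40,u-50)
cv2.imwrite("pics/crop5.png",np.hstack([a,b])[...,::-1])
```

```text
shift mm [-0.2  0.   1.4] turn [-0.   -0.12  0.11] t 10.0 pos [0.5757 0.1143 0.1714] rot [-1.800e+02 -1.200e-01  1.161e+01] F [-0.  -0.3 -0.4] w 0.0109
w 323 237
187 258
s 398 260
220 348
```

View pics/crop5.png

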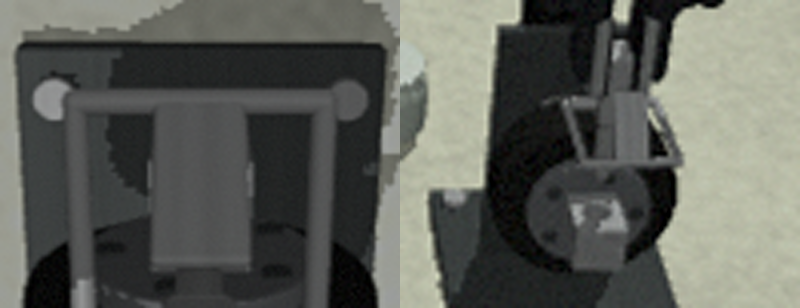

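The tab hides the shank tip in the wrist view, but the tab is centred on the axle laterally (crop x 201 against 200). In the scene crop the hole at (597,213) lies below the pin. I'll descend while watching the force.

Emit:
{"api": "servo_tool", "payload": {"motion": [[-1,0,0,8,0,0,0],[-1,0,0,6,0,0,0],[-1,0,0,4,0,0,0],[-1,0,0,4,0,0,0],[-1,0,0,0,0,0,0]]}}

```text
time: 10.6
position: [0.5751, 0.114, 0.1475]
tool_rot: [-180.0, 0.0, 11.6]
force: [1.5, 0.4, -1.7]
gripper_width: 0.0114
finger_force: 40.8
```

Emit:
{"api": "servo_tool", "payload": {"motion": [[-1,0,0,3,0,0,0],[-1,0,0,3,0,0,0],[-1,0,0,3,0,0,0],[-1,0,0,0,0,0,0]]}}

```text
time: 11.0
position: [0.5751, 0.1141, 0.1389]
tool_rot: [-180.0, -0.0, 11.6]
force: [0.9, -0.2, -2.1]
gripper_width: 0.0111
finger_force: 40.8
```

Emit:
{"api": "servo_tool", "payload": {"motion": [[-1,0,0,4,0,0,0],[-1,0,0,4,0,0,0],[-1,0,0,3,0,0,0],[-1,0,0,2,0,0,0],[-1,0,0,0,0,0,0]]}}

```text
time: 11.5
position: [0.5751, 0.1141, 0.1259]
tool_rot: [-180.0, 0.0, 11.6]
force: [2.2, -1.0, -1.3]
gripper_width: 0.0111
finger_force: 40.8
```

Emit:
{"api": "servo_tool", "payload": {"motion": [[-1,0,0,2,0,0,0],[-1,0,0,2,0,0,0],[-1,0,0,1,0,0,0],[-1,0,0,0,0,0,0]]}}

```text
time: 11.9
position: [0.5751, 0.1142, 0.1213]
tool_rot: [180.0, -0.0, 11.6]
force: [1.9, 0.1, -0.2]
gripper_width: 0.0109
finger_force: 40.9
```

Emit:
{"api": "servo_tool", "payload": {"motion": [[-1,0,0,1,0,0,0],[-1,0,0,1,0,0,0],[-1,0,0,0,0,0,0]]}}

```text
time: 12.2
position: [0.5752, 0.1142, 0.1211]
tool_rot: [180.0, -0.1, 11.6]
force: [-1.2, -0.6, 8.2]
gripper_width: 0.0112
finger_force: 42.0
```

Emit:
{"api": "servo_tool", "payload": {"motion": [[-1,0,0,1,0,0,0],[-1,0,0,1,0,0,0],[-1,0,0,0,0,0,0]]}}

```text
time: 12.5
position: [0.5753, 0.1142, 0.121]
tool_rot: [179.9, -0.1, 11.6]
force: [-4.2, -1.7, 16.7]
gripper_width: 0.011
finger_force: 43.1
```

The pin is seated: the force rises at TCP z 0.121, which matches the 25 mm grip offset. I'll relax, release and rise.

Emit:
{"api": "servo_tool", "payload": {"motion": [[-1,0,0,-3.5,0,0,0],[-0.6,0,0,0,0,0,0],[-0.3,0,0,0,0,0,0],[-0.3,0,0,0,0,0,0],[-0.3,0,0,-5,0,0,0]]}}

```text
time: 13.0
position: [0.574, 0.1138, 0.1246]
tool_rot: [-180.0, 0.2, 11.6]
force: [0.4, -0.6, -0.4]
gripper_width: 0.0299
finger_force: 0.0
```

Emit:
{"api": "servo_tool", "payload": {"motion": [[-0.3,0,0,-15,0,0,0],[-0.3,0,0,-30,0,0,0],[-0.3,0,0,-20,0,0,0],[-0.3,0,0,0,0,0,0],[-0.3,0,0,0,0,0,0]]}}

```text
time: 13.5
position: [0.575, 0.1142, 0.1909]
tool_rot: [180.0, -0.0, 11.6]
force: [0.3, -0.4, -1.0]
gripper_width: 0.0298
finger_force: 0.0
```

Run:
```python
from h import *
c=snap("wrist"); pickle.dump(c,open("w6.pkl","wb")); s=snap("scene"); pickle.dump(s,open("s6.pkl","wb"))
go([.5745+.03*.98,.114+.03*.199,.165],11.5)
h=np.array([.5745,.114,.096]); x=np.array([.98,.199]); y=np.array([-.199,.98])
P=cloud(c); q=P[...,:2]-h[:2]; X=q@x; Y=q@y; Z=P[...,2]-.096
def st(n,m): print(n,m.sum(),*(np.percentile(a[m],[5,50,95]).round(4) for a in (X,Y,Z))) if m.sum() else print(n,0)
ok=(c["z_map"]>0)&(abs(Y)<.025)
st("head top",ok&(abs(X)<.012)&(Z>.03)&(Z<.038)&(abs(Y)<.01))
st("tab",ok&(X>.014)&(X<.04)&(Z>.01)&(Z<.045)&(abs(Y)<.01))
st("tab top",ok&(X>.014)&(X<.04)&(Z>.03)&(Z<.045)&(abs(Y)<.01))
st("bar",ok&(X>.036)&(X<.05)&(Z>.0)&(Z<.025))
u,v=map(int,proj(c,h+[.02,0,.02])); print("w",u,v); v=min(v,419)
a=cv2.resize(c["color"][v-60:v+60,u-80:u+80],(400,300),interpolation=cv2.INTER_CUBIC); print(v-60,u-80)
u,v=map(int,proj(s,h)); b=cv2.resize(s["color"][v-40:v+35,u-50:u+50],(400,300),interpolation=cv2.INTER_CUBIC); print(v-40,u-50)
cv2.imwrite("pics/crop6.png",np.hstack([a,b])[...,::-1])
```

```text
shift mm [30.5 -0.1 24.3] turn [0.01 0.15 0.14] t 13.6 pos [0.5741 0.1137 0.1894] rot [1.7999e+02 1.5000e-01 1.1640e+01] F [-0.5 -0.4  0.2] w 0.0299
head top 450 [-0.0083 -0.0005  0.0063] [-0.0048  0.0008  0.0059] [0.0322 0.0338 0.0349]
tab 658 [0.026  0.0326 0.0392] [-0.0055  0.0009  0.0068] [0.0151 0.0244 0.0321]
tab top 139 [0.0251 0.027  0.0286] [-0.0052  0.0009  0.007 ] [0.0302 0.0316 0.0329]
bar 663 [0.0366 0.0411 0.044 ] [-0.0181  0.001   0.0196] [0.0088 0.0107 0.0186]
w 329 229
169 249
231 346
```

View pics/crop6.png

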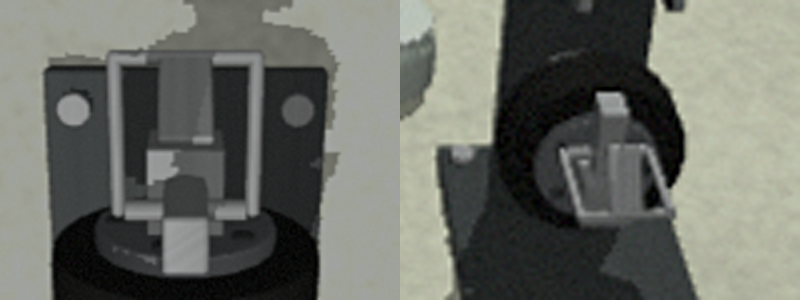

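The pin is seated upright with its head top 34 mm above the axle. The ring is level, and the tab end stands 25–28 mm out and 33 mm up. I'll press the tab from above with shut fingers.

Emit:
{"api": "servo_tool", "payload": {"motion": [[-1,16,-0.5,0,0,0,0],[-1,15.5,-0.5,0,0,0,0],[-1,0,0,15,0,0,0],[-1,0,0,15,0,0,0],[-1,0,0,12,0,0,0]]}}

```text
time: 14.1
position: [0.6045, 0.121, 0.1462]
tool_rot: [180.0, 0.2, 11.6]
force: [-0.8, -0.6, -0.7]
gripper_width: -0.0005
finger_force: 0.0
```

Emit:
{"api": "servo_tool", "payload": {"motion": [[-1,0,0,5,0,0,0],[-1,0,0,5,0,0,0],[-1,0,0,5,0,0,0],[-1,0,0,5,0,0,0]]}}

```text
time: 14.5
position: [0.6065, 0.1217, 0.1294]
tool_rot: [-180.0, -0.1, 11.6]
force: [0.1, -1.0, 0.1]
gripper_width: 0.0002
finger_force: 0.4
```

Run:
```python
from h import *
go([.5745+.031*.98,.114+.031*.199,.083],11.5)
```

```text
shift mm [-2.   1.2 46.4] turn [-0.   -0.13  0.13] t 14.5 pos [0.6065 0.1217 0.1294] rot [-1.800e+02 -1.300e-01  1.163e+01] F [ 0.1 -1.   0.1] w 0.0002
```

Emit:
{"api": "servo_tool", "payload": {"motion": [[-1,0,0,4,0,0,0],[-1,0,0,4,0,0,0],[-1,0,0,4,0,0,0],[-1,0,0,4,0,0,0],[-1,0,0,4,0,0,0]]}}

```text
time: 15.0
position: [0.6056, 0.1214, 0.1084]
tool_rot: [180.0, 0.0, 11.6]
force: [-0.2, 0.6, 0.2]
gripper_width: -0.0
finger_force: 0.3
```

Emit:
{"api": "servo_tool", "payload": {"motion": [[-1,-1,0,4,0,0,0],[-1,-1,0,4,0,0,0],[-1,-1,0,4,0,0,0],[-1,0,0,4,0,0,0],[-1,0,0,0,0,0,0]]}}

```text
time: 15.5
position: [0.602, 0.1206, 0.0919]
tool_rot: [180.0, 0.1, 11.6]
force: [-0.2, 0.2, 0.3]
gripper_width: 0.0001
finger_force: 0.1
```

Run:
```python
from h import *
s=snap("scene"); pickle.dump(s,open("s7.pkl","wb"))
go([.5745+.029*.98,.114+.029*.199,.083],11.5)
u,v=map(int,proj(s,[.5745,.114,.096])); b=cv2.resize(s["color"][v-45:v+45,u-60:u+60],(800,600),interpolation=cv2.INTER_CUBIC)
cv2.imwrite("pics/crop7.png",b[...,::-1])
```

```text
shift mm [0.3 1.1 9.3] turn [-0.    0.05  0.14] t 15.55 pos [0.6024 0.1208 0.0923] rot [-1.800e+02  5.000e-02  1.164e+01] F [ 0.7  0.6 -0.1] w 0.0002
```

View pics/crop7.png

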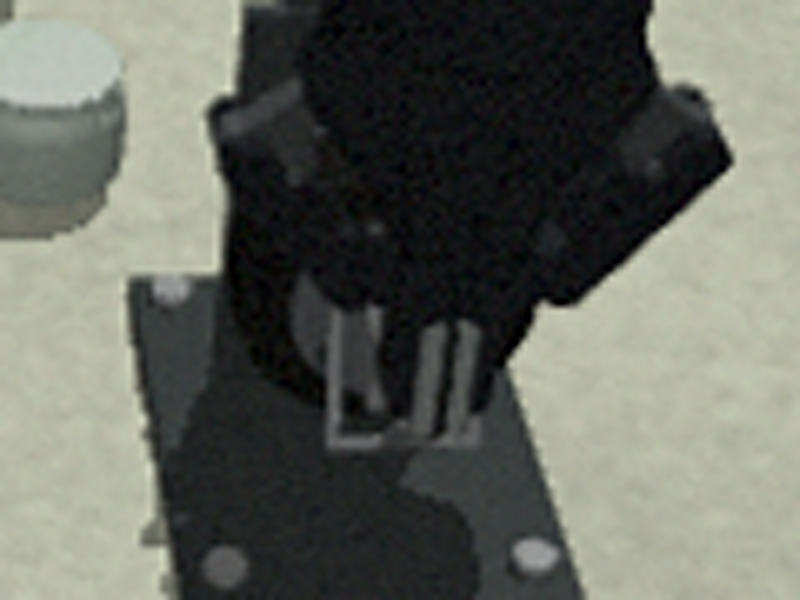

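The ring is swinging down under the fingers and now hangs steeply, with its crossbar at crop (405,440). I'll continue down to the stop.

Emit:
{"api": "servo_tool", "payload": {"motion": [[-1,0,0,3,0,0,0],[-1,0,0,3,0,0,0],[-1,0,0,2,0,0,0],[-1,0,0,1,0,0,0],[-1,0,0,0,0,0,0]]}}

```text
time: 16.05
position: [0.6025, 0.1208, 0.0838]
tool_rot: [180.0, 0.0, 11.6]
force: [-0.9, -0.1, 2.1]
gripper_width: -0.0001
finger_force: 1.2
```

Emit:
{"api": "servo_tool", "payload": {"motion": [[-1,0,0,1,0,0,0],[-1,0,0,1,0,0,0],[-1,0,0,0,0,0,0]]}}

```text
time: 16.35
position: [0.6039, 0.1211, 0.0823]
tool_rot: [-180.0, -0.2, 11.6]
force: [1.0, -1.3, 2.2]
gripper_width: -0.0002
finger_force: 1.3
```

Emit:
{"api": "servo_tool", "payload": {"motion": [[-1,0,0,1,0,0,0],[-1,0,0,1,0,0,0],[-1,0,0,0,0,0,0]]}}

```text
time: 16.65
position: [0.6044, 0.1213, 0.0811]
tool_rot: [-180.0, -0.2, 11.6]
force: [1.3, 0.1, 4.7]
gripper_width: 0.0005
finger_force: 2.5
```

Emit:
{"api": "servo_tool", "payload": {"motion": [[-1,0,0,1,0,0,0],[-1,0,0,1,0,0,0],[-1,0,0,0,0,0,0]]}}

```text
time: 16.95
position: [0.6055, 0.1216, 0.0796]
tool_rot: [-180.0, -0.4, 11.6]
force: [3.3, 0.5, 5.2]
gripper_width: 0.0
finger_force: 2.8
```

Emit:
{"api": "servo_tool", "payload": {"motion": [[-1,4,0,-6,0,0,0],[-1,10,0,-20,0,0,0],[-1,10,0,-40,0,0,0],[-1,10,0,-40,0,0,0],[-1,0,0,0,0,0,0]]}}

```text
time: 17.45
position: [0.6398, 0.1293, 0.1899]
tool_rot: [-179.9, -0.6, 11.6]
force: [0.5, 0.3, 0.2]
gripper_width: -0.0002
finger_force: 0.0
```

Emit:
{"api": "servo_tool", "payload": {"motion": [[-1,0,0,0,0,0,0],[-1,0,0,0,0,0,0]]}}

```text
time: 17.65
position: [0.6345, 0.1271, 0.1818]
tool_rot: [180.0, 0.3, 11.6]
force: [-0.4, -0.3, -0.8]
gripper_width: -0.0
finger_force: 0.0
```

```bash
cat > ring.py <<'E'
from h import *
h=np.array([.5745,.114,.096]); x=np.array([.98,.199]); y=np.array([-.199,.98])
for n in("wrist","scene"):
    c=snap(n); pickle.dump(c,open(n+"_r.pkl","wb")); P=cloud(c); q=P[...,:2]-h[:2]; X=q@x; Y=q@y; Z=P[...,2]-.096
    def st(n,m): print(n,m.sum(),*((np.percentile(a[m],[2,50,98])*1000).round(1) for a in (X,Y,Z))) if m.sum() else print(n,0)
    ok=(c["z_map"]>0)&(abs(Y)<.025); print(n)
    st("head top",ok&(abs(X)<.015)&(Z>.03)&(Z<.042)&(abs(Y)<.012))
    st("in front of axle",ok&(X>.0165)&(X<.045)&(Z>-.045)&(Z<.03)&(abs(Y)<.0085))
    st(" top of it",ok&(X>.0165)&(X<.045)&(Z>-.021)&(Z<.03)&(abs(Y)<.0085))
    st("wires",ok&(X>-.005)&(X<.045)&(Z>-.05)&(Z<.0)&(abs(Y)>.015)&(abs(Y)<.0225))
    st("hub face",ok&(X>-.02)&(X<.0)&(Z>-.037)&(Z<.015)&(abs(Y)>.0125)&(abs(Y)<.026))
    for z0 in range(-45,0,6):
        m=ok&(X>.0165)&(X<.05)&(Z>z0/1000)&(Z<(z0+6)/1000)&(abs(Y)<.006); print(z0,m.sum(),np.median(X[m]*1000).round(1) if m.any() else "")
go([.5745+.06*.98,.114+.06*.199,.18],11.5)
E
python3 ring.py
```

```text
wrist
head top 0
in front of axle 84 [18.1 21.1 22.6] [-5.5  0.9  7.3] [-22.4 -20.9 -19.3]
 top of it 46 [18.9 21.1 22.7] [-5.5  0.9  7.3] [-21.  -20.5 -19.2]
wires 0
hub face 0
-45 0 
-39 0 
-33 0 
-27 33 20.3
-21 41 21.1
-15 0 
-9 0 
-3 0 
scene
head top 51 [-8.   1.1  8.2] [-6.1 -0.6  4.9] [30.2 33.1 35. ]
in front of axle 17 [16.8 22.2 23.8] [-7.2 -1.5  4.8] [-25.3 -21.3 -16.8]
 top of it 7 [17.2 21.7 23.8] [-6.9  0.2  3.5] [-20.6 -20.4 -16.1]
wires 84 [-2.7  0.2  2.3] [-21.4  -0.   20.2] [-37.2 -18.5  -1.9]
hub face 247 [-19.  -12.   -0.3] [-24.5 -14.5  24.3] [-36.4  -2.5  13.9]
-45 0 
-39 0 
-33 0 
-27 8 22.9
-21 6 21.7
-15 0 
-9 0 
-3 0 
shift mm [-1.4  0.9  1.6] turn [0.03 0.27 0.15] t 17.75 pos [0.6345 0.1271 0.1816] rot [179.97   0.27  11.65] F [-0.2  0.2 -0.6] w -0.0
```

The tab end measures 23–24 mm out and 21 mm below the axle top, and the side wires hang vertically at X ≈ 0. The hub face is at -12 mm (home) and the head top at 33–34 mm. Everything fits the closed, seated state and the arm is clear, so I'm handing in.

```bash
python3 -c "
from bench import r
print(r.close_job())"
```

```text
the job is handed in; nothing more can be done
None
```

I pushed the wheel home, seated the linchpin in the axle hole and swung its ring fully closed, and never touched the plain pin; I handed the job in at about 18 s with the camera checks agreeing, but no verdict came back.

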